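# Change-out: pull the spent filter cassette from its snap dock

## Robot

A 6-joint arm with a two-finger parallel gripper is mounted at the origin on the work surface. World frame = base frame: x ahead of the robot, y to its left, z up, the work surface at z = 0. Lengths are in m, angles in rad, forces in N, time in s.
With the tool pointing down it reaches from about 0.225 to 0.875 m from the base axis. Payload 3.4 kg.
Tool frame: the origin (TCP) lies between the finger pads; the fingertips stand 8 mm ahead of it and the grasp point (between the pads) lies 11 mm behind it; z points along the fingers, y is the line along which they close (so a half turn about z gives the same grasp; the last joint's range is limited). The gripper opens to 85 mm and grips with 20 to 120 N. Pads are 22 mm wide; open, the fingers measure 114 mm over their backs; the gripper's body (76 mm by 85 mm) begins 54 mm behind the grasp point. The pads swing forward as they close: fully open they stand 13 mm farther back than shut.
Start: joints at [1.179, 0.276, 1.505, -0, 1.361, -0.121], TCP at [0.154, 0.554, 0.239] pointing down, gripper open.
Joint ranges: [-2.89, 2.89], [-0.75, 2.08], [0.22, 2.7], [-1.18, 4.32], [0.11, 2.71], [-2.7, 2.7]. Speed limits (rad/s): [2.57, 2.57, 3.14, 3.14, 3.14, 3.14].

## Interface

Orientations are given as a unit quaternion [w, x, y, z].
In Python, from rig import manip gives the robot as it stands.
- The arm moves only by the tool move_arm, never from a script. Its argument "deltas" is a list that holds one entry, the list of rows, each a list of 5 numbers: the shift along the tool's x, y, z normalised to -1 to 1, where 1 is 80 cm, then the turn about the tool's z normalised to -1 to 1, where 1 is 120 degrees, then the closure, from -1 (fully open) to 1 (shut). In form: [[[tx, ty, tz, twist, grip], ...]]. A call has 1 to 12 rows; each row is the pose to reach, as a shift and turn from the pose commanded when the call began, along the tool's axes at that moment; what a row does not reach only later rows make up. A row lasts 1/10 s, in which the tool goes at most 50 mm and 8.59 degrees, less where a joint would pass 70% of its speed; a pose out of reach is approached as far as the arm can. A call with a number of a shift or a turn outside -1 to 1 is refused whole. A call with a gripper value outside its range is refused whole. The fingers move at their own pace and stop on an object; "squeeze" is the grip in N (left out, the last holds). Time passes only in rows, so rows that repeat a pose let the fingers close. It gives the time, the measured TCP pose, the force, the opening and the grip force at its end, in the units of the state.
- manip.get_state(): the state, without advancing time (a new reading comes with each control period).
- manip.get_image(name): name is "scene" or "top"; returns the picture (400x640x3 uint8, red, green, blue); there is no depth.
- manip.camera_params(name): a dict with "fx", "fy", "cx", "cy" (pixels), "dist" ([k1, k2, p1, p2, k3] as OpenCV has them; the pictures are not rectified), "R" (3x3) and "t" (3): a world point X has camera coordinates R X + t. Camera axes: x right, y down, z forward; pixel columns grow to the right and rows downward; lengths in m; the calibration is good to about 2 mm. A picture is of the moment at which its call begins. camera_params takes no time and is no camera call.
- manip.sign_off(): hands the job in; it is judged then, once.
The state is a dict: "clock": time; "qpos": joint angles; "qd": joint speeds; "effort": joint torques, N m; "position": TCP position; "ee_rot": TCP orientation; "contact_force": force on the tool from outside, world axes, zero at the start; "moment": the same for the moment, N m; "width": finger opening in m; "gripper_force": force on a finger pad.
Only numpy, scipy, OpenCV 4.12 (cv2) and the standard library are available. Lean on these libraries where they do the work, as an engineer would, in place of code of your own. Each camera call takes 0.05 s, during which the arm holds its last target. There are 200 camera calls.

## Task

The filter cassette in the blue leaning dock is spent: turn the red swing tab a full quarter turn aside, pull the cassette by its orange grip straight out of the dock against its snap detents, and set it in the yellow rack, centred and square, standing on the ledge and leaning back against its plate with the grip upwards. Leave the tab turned aside, let go of everything, and do not disturb the glass vial, the blue valve stem or the bronze plug.

Things in the scene. Friction and masses are not known exactly. Their poses are not given: they have to be found in the camera images.
- dock: Fixed blue leaning dock on a grey foot 170 x 180 mm. Origin: centre of the foot's underside; z up, x away from the robot, y to its left at yaw 0. Its channel leans 30 deg (0.5236 rad) from vertical, top towards -x: pull-out axis (-0.5, 0, 0.866) in its frame. Rails end 70 mm up this axis from dock_seat. The cassette has 2 mm play sideways, 3 mm across its thickness.
- dock_seat (a point): Where the cassette's origin is when seated: (0.030, 0, 0.060) m in the dock's frame. Two sprung balls, 36 mm up the pull-out axis in the side rails, snap into notches in the cassette's edges: freeing it takes about 14 to 22 N along the axis; after the first 8 mm only light friction, and after 70 mm it is free.
- cassette: Loose grey filter cassette, round bronze disc, 124 mm wide (y), 20 thick (x), 105 tall (z), about 0.35 kg. Origin: centre of its bottom end; z runs to the grip (pull-out axis when seated). Orange grip bar on top: 16 mm thick (x), 92 wide (y, too wide to span), from 105 to 150 mm along z. Beside it are shoulders 16 mm wide at 105 mm; the +y one is under the tab's inner arm.
- tab (a joint): Angle of the red swing tab (rad) about an axis parallel to the pull-out axis. Starts -0.2 to 0.25: its inner arm blocks the cassette. Grows anticlockwise seen from above: the red post moves towards the dock's -x, to the robot's side. 1.57 is a full quarter turn, stop at 1.65; the cassette is clear from 1.15. Stays where left (about 1.5 N at the post).
- tab_post (a point): Mid-height of the tab's red round post, 12 mm diameter, 40 mm tall (20 mm either side of this point), parallel to the pull-out axis. At tab angle 0 it lies 34 mm from the pivot towards the dock's +y, outside the rail; nothing stands beside it. The post stands on the tab's plate.
- tab_pivot (a point): The tab's pivot axis at the same level as tab_post, 78 mm to the +y side of the dock's centre plane, 135 mm up the pull-out axis from dock_seat.
- rack: Fixed yellow leaning rack on a grey foot 170 x 180 mm. Origin: centre of the foot's underside; z up, x away from the robot at yaw 0. Back plate 180 mm wide, 75 high, leans 30 deg from vertical, top towards -x: lean axis (-0.5, 0, 0.866) in its frame. Open at sides and top. The ledge, square to the back plate, is 34 mm deep and ends in a lip 12 mm high.
- rack_rest (a point): Where the cassette's origin is when it stands on the ledge, centred and leaning on the back plate: (0.030, 0, 0.060) m in the rack's frame. The back plate's face is 10 mm from it on the robot's side, the lip's inner face 24 mm from it on the other side.
- vial: Glass serum vial standing on the bench, 46 mm diameter, 80 mm high. Origin: centre of its underside. Leave alone.
- stem: Blue steel valve stem lying on the bench, 121 mm long (x), 24 mm wide. Origin: under its middle. Leave alone.
- plug: Bronze sintered filter plug standing on the bench, 48 mm diameter, 62 mm high. Origin: centre of its underside. Leave alone.
Things that resemble listed ones, but are neither listed nor needed, are in the scene too. What is shaped like the cassette but black or green is not meant.

How it is judged:
By the outcome, as a careful person would: the job done as asked, in the order asked, and still so for the second after the job is handed in, with the robot touching nothing.
It also fails if it takes over 56 s, if anything falls off the work surface, if the arm or the gripper's body presses on something with over 40 N, if the wrist force passes 120 N, or if a joint passes its speed limit or range.

## Working session

There is one attempt and no reset: what is moved stays moved. The work goes in short steps, Python scripts to look and compute and a tool call to move; the robot and the scene stay as the last step left them, time stands still between calls to the robot, and variables do not carry over. Pictures are saved under pics/ and viewed, at most 10 in all, crops included, and the job is handed in when it is done.

Besides the shell and the picture viewer there is one more tool, called after "Request:" as name([rows], argument=value, ...), one row to a line, values as JSON. move_arm: Moves the arm, as the interface text tells. Scaled input: -1 to 1 covers 80 cm each way for a shift and 120 degrees each way for a turn. Its arguments: {"type":"object","properties":{"deltas":{"type":"array","items":{"type":"array","items":{"type":"array","items":{"type":"number","minimum":-1,"maximum":1}}}},"squeeze":{"type":"number"}},"required":["deltas"]}

```bash
mkdir -p pics; ls; python3 - <<'E'
from rig import manip
import cv2,numpy as np
for n in("scene","top"):
    im=manip.get_image(n); cv2.imwrite(f"pics/{n}0.png",im[:,:,::-1])
    p=manip.camera_params(n); print(n,{k:np.round(v,4).tolist() for k,v in p.items()})
print(manip.get_state())
E
```

```text
pics
scene {'fx': 406.3845, 'fy': 406.3845, 'cx': 318.4791, 'cy': 196.9814, 'dist': [-0.1069, 0.0, 0.0, 0.0, 0.0], 'R': [[-0.0273, 0.9994, 0.0227], [0.5835, 0.0344, -0.8114], [-0.8117, -0.0088, -0.584]], 't': [-0.0346, -0.2078, 1.5711]}
top {'fx': 477.3035, 'fy': 477.3035, 'cx': 315.1045, 'cy': 204.2177, 'dist': [-0.0506, 0.0, 0.0, 0.0, 0.0], 'R': [[0.0327, -0.9995, 0.002], [-0.976, -0.0324, -0.2154], [0.2154, 0.0051, -0.9765]], 't': [0.0316, 0.5588, 1.4277]}
{'clock': 0.1, 'qpos': array([ 1.17899043e+00,  2.76532100e-01,  1.50602117e+00, -9.44802733e-06,
        1.36070678e+00, -1.21005630e-01]), 'qd': array([ 4.58573674e-05, -1.23718037e-03, -3.45931724e-03, -1.32715153e-04,
        4.17600216e-04,  4.10503060e-04]), 'effort': array([ 2.59403401e-03, -4.17701411e+01, -2.46407157e+01, -7.71926352e-05,
        5.72203891e-03,  2.06810466e-05]), 'position': array([0.15364578, 0.55360713, 0.23852018]), 'ee_rot': array([-2.06961830e-04,  1.34985764e-01,  9.90847187e-01, -8.07613126e-04]), 'contact_force': array([ 0.43453245, -0.49757029,  0.36228165]), 'moment': array([-0.00372145, -0.04194703, -0.01487987]), 'gripper_force': 0.0, 'width': 0.08560850632714505}
```

View pics/scene0.png

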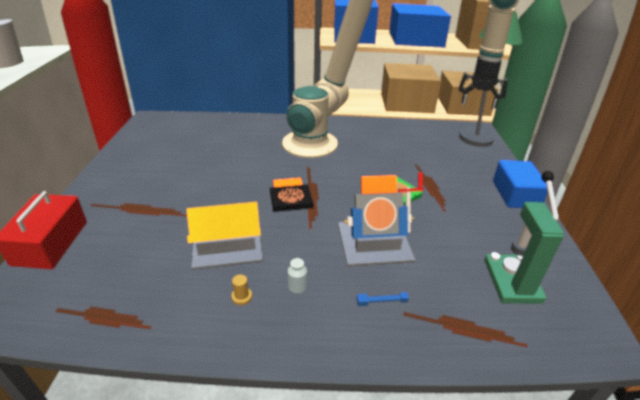

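View pics/top0.png

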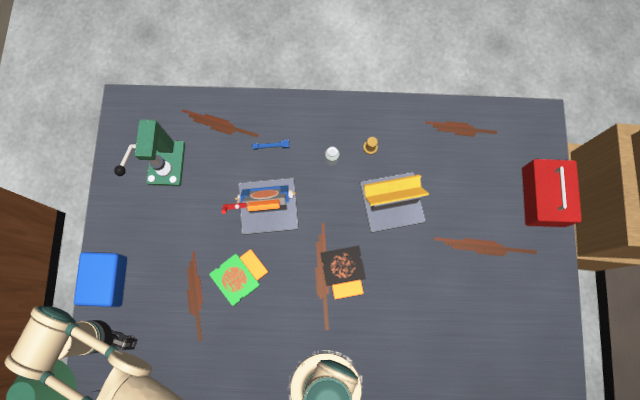

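The scene view has the dock at (378,220), holding a cassette with an orange grip at (380,184). The rack is at (225,230), vial (297,275), plug (241,290) and stem (383,298).

There are three cassette candidates:
- **Black:** scene (292,195), lying flat. Its colour rules it out.
- **Green:** scene (410,188), lying flat. Its colour rules it out.
- **Grey with bronze disc:** seated in the blue dock, scene (380,213) / top (264,200). This one fits the description.

Next I'll confirm with one enlarged crop and measure.

```bash
cat > h.py <<'E'
import cv2,numpy as np
from rig import manip
P={n:manip.camera_params(n) for n in("scene","top")}
def K(p): return np.array([[p["fx"],0,p["cx"]],[0,p["fy"],p["cy"]],[0,0,1.]])
def ray(n,uv):
    p=P[n];R=np.array(p["R"]);t=np.array(p["t"])
    q=cv2.undistortPoints(np.array(uv,float).reshape(-1,1,2),K(p),np.array(p["dist"])).reshape(-1,2)
    d=np.c_[q,np.ones(len(q))]@R
    return -R.T@t,d
def onz(n,uv,z):
    c,d=ray(n,uv); return c+d*((z-c[2])/d[:,2])[:,None]
def proj(n,X):
    p=P[n];return cv2.projectPoints(np.array(X,float).reshape(-1,1,3),cv2.Rodrigues(np.array(p["R"]))[0],np.array(p["t"]),K(p),np.array(p["dist"]))[0].reshape(-1,2)
def tri(a,b):
    c1,d1=ray("scene",[a]);c2,d2=ray("top",[b]);d1=d1[0];d2=d2[0]
    s=np.linalg.lstsq(np.c_[d1,-d2],c2-c1,rcond=None)[0]
    x,y=c1+s[0]*d1,c2+s[1]*d2; return (x+y)/2,np.linalg.norm(x-y)
def hsv(im): return cv2.cvtColor(im,cv2.COLOR_RGB2HSV)
def blobs(m,amin=15):
    n,l,s,c=cv2.connectedComponentsWithStats(m.astype(np.uint8)*255)
    return [(s[i,4],c[i].round(1).tolist(),s[i,:4].tolist(),l==i) for i in range(1,n) if s[i,4]>=amin]
E
python3 - <<'E'
from h import *
I={n:cv2.imread(f"pics/{n}0.png")[:,:,::-1].copy() for n in P}
a=cv2.resize(I["scene"][160:280,330:450],(400,400),interpolation=cv2.INTER_CUBIC)
b=cv2.resize(I["top"][160:250,215:305],(400,400),interpolation=cv2.INTER_CUBIC)
c=cv2.resize(I["top"][160:240,350:440],(400,200*16//9-156),interpolation=cv2.INTER_CUBIC)
d=cv2.resize(I["scene"][190:275,175:275],(400,200*16//9-156),interpolation=cv2.INTER_CUBIC)
cv2.imwrite("pics/crop1.png",np.vstack([np.hstack([a,b]),np.hstack([d,c])])[:,:,::-1][:600])
for n,pts in (("scene",[(348,255),(405,256),(225,262),(250,245),(300,330)]),("top",[(255,226),(288,226),(390,220),(340,220)])):
    for p in pts: print(n,p,I[n][p[1],p[0]],hsv(I[n])[p[1],p[0]])
for n in P:
    h=hsv(I[n]);H,S,V=[h[...,i].astype(int) for i in range(3)]
    for name,m in (("orange",(H>=5)&(H<17)&(S>190)&(V>150)),("yellow",(H>=18)&(H<30)&(S>170)&(V>110)),("red",((H<4)|(H>175))&(S>180)&(V>110)),("foot",(S<70)&(V>105)&(V<200)&(H>100)&(H<130))):
        for x in blobs(m,12)[:14]: print(n,name,x[:3])
E
```

```text
scene (348, 255) [159 165 180] [111  30 180]
scene (405, 256) [150 156 170] [111  30 170]
scene (225, 262) [145 151 163] [110  28 163]
scene (250, 245) [104  99  96] [ 11  20 104]
scene (300, 330) [103 109 118] [108  32 118]
top (255, 226) [151 155 171] [114  30 171]
top (288, 226) [161 165 182] [114  29 182]
top (390, 220) [152 156 172] [114  30 172]
top (340, 220) [101 105 116] [112  33 116]
scene orange (np.int32(530), [378.3, 184.3], [362, 176, 34, 17])
scene orange (np.int32(55), [286.7, 185.1], [274, 182, 28, 6])
scene yellow (np.int32(87), [287.1, 181.9], [275, 180, 26, 5])
scene yellow (np.int32(2309), [222.6, 221.5], [187, 202, 73, 41])
scene yellow (np.int32(65), [240.3, 291.3], [235, 286, 11, 13])
scene red (np.int32(4671), [93.1, 67.0], [62, 0, 63, 148])
scene red (np.int32(66), [420.2, 181.0], [416, 172, 7, 18])
scene red (np.int32(2883), [33.2, 232.8], [0, 195, 77, 73])
scene foot (np.int32(16), [449.0, 25.5], [447, 18, 4, 16])
scene foot (np.int32(13), [117.0, 31.0], [116, 25, 3, 13])
scene foot (np.int32(13), [125.8, 72.0], [125, 66, 3, 13])
scene foot (np.int32(13), 
[... 302 characters left out ...]
2(72), [264.0, 201.9], [249, 200, 30, 5])
top yellow (np.int32(65), [390.8, 180.4], [364, 175, 55, 11])
top yellow (np.int32(455), [395.6, 194.9], [366, 187, 61, 17])
top red (np.int32(2432), [556.1, 191.5], [533, 160, 48, 64])
top red (np.int32(24), [242.2, 204.5], [239, 203, 7, 4])
top red (np.int32(57), [227.0, 207.3], [222, 204, 13, 9])
top foot (np.int32(122612), [339.8, 243.6], [72, 84, 513, 316])
top foot (np.int32(57), [157.1, 162.5], [150, 155, 13, 13])
top foot (np.int32(15), [411.0, 199.0], [404, 198, 15, 3])
top foot (np.int32(13), [380.0, 204.8], [374, 204, 13, 3])
top foot (np.int32(1182), [89.7, 370.6], [67, 353, 46, 42])
top foot (np.int32(29), [95.3, 394.8], [93, 392, 6, 8])
```

View pics/crop1.png

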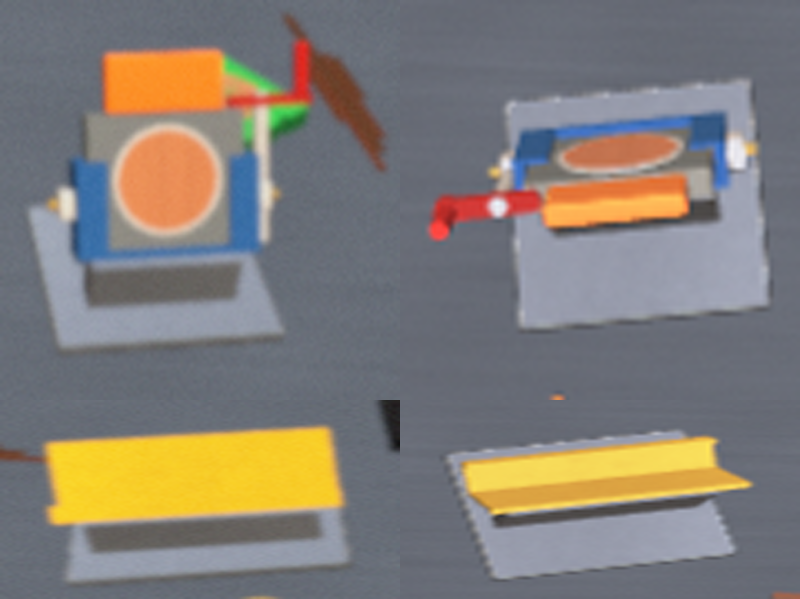

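The crop confirms it: the grey cassette with the bronze disc and orange grip sits in the blue dock, and the red tab and post (scene (420,181), top (225,208)) are on its +y side. I'll measure the dock and rack poses from the foot outlines.

```bash
python3 - <<'E'
from h import *
from scipy.optimize import least_squares
I={n:cv2.imread(f"pics/{n}0.png")[:,:,::-1].copy() for n in P}
boxes={"dock":{"top":(230,170,305,240),"scene":(335,205,418,266)},"rack":{"top":(355,165,432,235),"scene":(180,200,266,268)}}
for o,bx in boxes.items():
    for n,(x0,y0,x1,y1) in bx.items():
        h=hsv(I[n])[y0:y1,x0:x1];H,S,V=[h[...,i].astype(int) for i in range(3)]
        m=((V>136)&(S<60)&(H>95)).astype(np.uint8)
        bl=max(blobs(m>0),key=lambda b:b[0]); 
        m=np.zeros_like(m)
        for b in blobs((V>136)&(S<60)&(H>95),60): m[b[3]]=1
        ys,xs=np.nonzero(m)
        hull=cv2.convexHull(np.c_[xs,ys].astype(np.float32)).reshape(-1,2)
        uv=hull+[x0,y0]
        for z in (0.0,0.012):
            W=onz(n,uv,z)[:,:2]
            r=cv2.minAreaRect((W*1000).astype(np.float32))
            print(o,n,z,np.round(r[0],1),np.round(r[1],1),round(r[2],2))
        q=cv2.approxPolyN(np.round(uv).astype(np.int32).reshape(-1,1,2),4).reshape(-1,2) if hasattr(cv2,'approxPolyN') else None
        print(q.tolist())
c=[("post",(420.2,176),(223.5,210))]
# orange grip in top: full extents
h=hsv(I["top"]);m=(h[...,0]>3)&(h[...,0]<20)&(h[...,1]>150)&(h[...,2]>120)
m[:,:243]=0;m[:,283:]=0;m[:194]=0;m[216:]=0
b=max(blobs(m),key=lambda b:b[0]);print("griptop",b[:3]);ys,xs=np.nonzero(b[3]);print(cv2.minAreaRect(np.c_[xs,ys].astype(np.float32)))
h=hsv(I["top"]);m=((h[...,0]<3)|(h[...,0]>175))&(h[...,1]>150);m[:,:215]=0;m[:,250:]=0;m[:195]=0;m[215:]=0
for r in range(198,216):print(r,"".join("#" if m[r,c] else "." for c in range(218,252)))
print(tri((222.6-0,0),(0,0))[1]*0)
E
```

```text
dock top 0.0 [562.8 207.4] [172.5 188.6] 7.31
dock top 0.012 [560.3 206.1] [171.1 187.1] 7.31
[[241, 234], [236, 182], [293, 177], [298, 228]]
dock scene 0.0 [545.8 205.4] [174.7 182.9] 7.47
dock scene 0.012 [559.4 203. ] [171.9 180. ] 7.47
[[347, 264], [337, 220], [406, 236], [415, 259]]
rack top 0.0 [ 590.5 -201.4] [172.9 180.6] 12.74
rack top 0.012 [ 587.7 -199.5] [171.5 179.2] 12.74
[[371, 232], [360, 181], [413, 171], [426, 221]]
rack scene 0.0 [ 615.4 -194. ] [ 88.9 182.7] 13.18
rack scene 0.012 [ 627.9 -190. ] [ 87.5 179.8] 13.18
[[191, 267], [192, 244], [259, 237], [262, 259]]
griptop (np.int32(288), [263.0, 205.0], [246, 200, 34, 11])
((262.4505310058594, 205.0049591064453), (9.054838180541992, 32.93572998046875), 84.2894058227539)
198 ..................................
199 ..................................
200 ..................................
201 ..................................
202 ..................................
203 .....................#######......
204 .......##...#####....#######......
205 .....############....########.....
206 .....###########......######......
207 .....############.....###.........
208 .....############.................
209 .....######.......................
210 ....####..........................
211 ....####..........................
212 ....####..........................
213 .....##...........................
214 ..................................
215 ..................................
0.0
```

```bash
cat >> h.py <<'E'
def Rz(a): a=np.deg2rad(a);return np.array([[np.cos(a),-np.sin(a),0],[np.sin(a),np.cos(a),0],[0,0,1]])
DOCK=(np.array([.5600,.2040,0]),7.4); RACK=(np.array([.5877,-.1995,0]),12.9)
def W(o,p): return o[0]+Rz(o[1])@np.array(p,float)
A=np.array([-.5,0,.866]); XP=np.array([.866,0,.5]); SEAT=np.array([.03,0,.06])
PIV=SEAT+A*.135+[0,.078,0]
def post(th,back=0,up=0):
    r=np.array([0,np.cos(th),0])-XP*np.sin(th); t=np.array([0,-np.sin(th),0])-XP*np.cos(th)
    return PIV+.034*r-back*t+up*A
def row(target,yaw):
    """normalised row to TCP target with closing axis at yaw deg"""
    s=manip.get_state();w,x,y,z=s["ee_rot"]
    from scipy.spatial.transform import Rotation as Ro
    M=Ro.from_quat([x,y,z,w]).as_matrix()
    d=M.T@(np.array(target)-s["position"])
    cur=np.degrees(np.arctan2(M[1,1],M[0,1])); tw=-(yaw-cur); tw=(tw+90)%180-90
    return np.round(np.r_[d/.8,tw/120],4)
E
python3 - <<'E'
from h import *
g=lambda a,y,x=0:W(DOCK,SEAT+A*a+np.array([0,y,0])+XP*x)
box=[g(a,y,x) for a in(.105,.15) for y in(-.046,.046) for x in(-.008,.008)]
for n in P: 
    q=proj(n,box);print(n,"grip bbox",q.min(0).round(1),q.max(0).round(1))
for th in(-.2,0,.25):
    for n in P: print(th,n,"post top/bot",proj(n,[W(DOCK,post(th,0,.02)),W(DOCK,post(th,0,-.02))]).round(1).tolist())
# rack top edge of plate
for n in P: print(n,"rack plate top",proj(n,[W(RACK,SEAT-.01*XP+A*.075+[0,s*.09,0]) for s in(-1,1)]).round(1).tolist())
for th in(0,.3,.6,.9,1.2,1.57): print(th,W(DOCK,post(th)).round(4))
print(row([.56,.3,.3],7.4))
E
```

```text
scene grip bbox [360.1 175. ] [396.9 194.2]
top grip bbox [246.  198.4] [279.3 211.4]
-0.2 scene post top/bot [[420.9, 172.5], [421.0, 187.9]]
-0.2 top post top/bot [[222.9, 209.2], [224.7, 204.9]]
0 scene post top/bot [[420.2, 172.4], [420.4, 187.7]]
0 top post top/bot [[223.0, 211.4], [224.8, 207.1]]
0.25 scene post top/bot [[418.8, 172.3], [418.9, 187.5]]
0.25 top post top/bot [[223.8, 214.2], [225.6, 209.8]]
scene rack plate top [[185.5, 208.9], [256.1, 201.9]]
top rack plate top [[428.4, 192.5], [370.3, 203.6]]
0 [0.5084 0.3102 0.1769]
0.3 [0.5    0.3076 0.1719]
0.6 [0.4927 0.3022 0.1673]
0.9 [0.4872 0.2945 0.1636]
1.2 [0.484  0.2852 0.1611]
1.57 [0.4836 0.2728 0.1599]
[-0.5742 -0.1697 -0.0767  0.559 ]
```

```bash
python3 -c "
from h import *
print(row([.537,.314,.27],7.4))"
```

```text
[-0.5418 -0.1605 -0.0392  0.559 ]
```

Request:
move_arm([
  [[-0.5418,-0.1605,-0.0392,0.559,1],[-0.5418,-0.1605,-0.0392,0.559,1],[-0.5418,-0.1605,-0.0392,0.559,1],[-0.5418,-0.1605,-0.0392,0.559,1],[-0.5418,-0.1605,-0.0392,0.559,1],[-0.5418,-0.1605,-0.0392,0.559,1],[-0.5418,-0.1605,-0.0392,0.559,1],[-0.5418,-0.1605,-0.0392,0.559,1],[-0.5418,-0.1605,-0.0392,0.559,1],[-0.5418,-0.1605,-0.0392,0.559,1],[-0.5418,-0.1605,-0.0392,0.559,1],[-0.5418,-0.1605,-0.0392,0.559,1]],
], squeeze=40)

```text
clock: 1.3
position: [0.536, 0.3147, 0.2701]
ee_rot: [-0.001, 0.66, 0.751, -0.001]
contact_force: [0.2, 0.4, -0.5]
width: -0.0
gripper_force: 0.0
```

```bash
python3 -c "
from h import *
for i,th in enumerate([0,0,.2,.4,.6,.8,1.,1.15,1.3,1.42,1.5,1.57]):
    o=[.027 if i==0 else .022*np.cos(th),.0175*np.sin(th),.003]
    print(th,row(W(DOCK,post(th)+o),7.4).tolist())"
```

```text
0 [-0.0012, -0.001, 0.1128, 0.0002]
0 [-0.0012, -0.0073, 0.1128, 0.0002]
0.2 [0.0023, -0.0151, 0.117, 0.0002]
0.4 [0.004, -0.0238, 0.1211, 0.0002]
0.6 [0.0038, -0.0329, 0.1248, 0.0002]
0.8 [0.0016, -0.042, 0.1281, 0.0002]
1.0 [-0.0023, -0.0509, 0.1307, 0.0002]
1.15 [-0.0063, -0.0571, 0.1323, 0.0002]
1.3 [-0.0112, -0.0629, 0.1334, 0.0002]
1.42 [-0.0156, -0.067, 0.1339, 0.0002]
1.5 [-0.0188, -0.0695, 0.1341, 0.0002]
1.57 [-0.0217, -0.0715, 0.1341, 0.0002]
```

Request:
move_arm([
  [[-0.001,-0.001,0.055,0,1],[-0.001,-0.001,0.1,0,1],[-0.001,-0.001,0.113,0,1]],
])

```text
clock: 1.6
position: [0.5322, 0.3136, 0.1765]
ee_rot: [-0.002, 0.659, 0.752, -0.004]
contact_force: [0.7, -0.8, -0.9]
width: 0.0
gripper_force: 0.0
```

```bash
python3 -c "
from h import *
s=manip.get_state();print(s['position'],s['contact_force'])
a=cv2.resize(manip.get_image('scene')[140:270,330:460],(500,500),interpolation=2);b=cv2.resize(manip.get_image('top')[160:260,200:260],(300,500),interpolation=2)
cv2.imwrite('pics/c2.png',np.hstack([a,b])[:,:,::-1])"
```

```text
[0.53220122 0.3135848  0.17647841] [ 0.69921362 -0.75484527 -0.91838981]
```

View pics/c2.png

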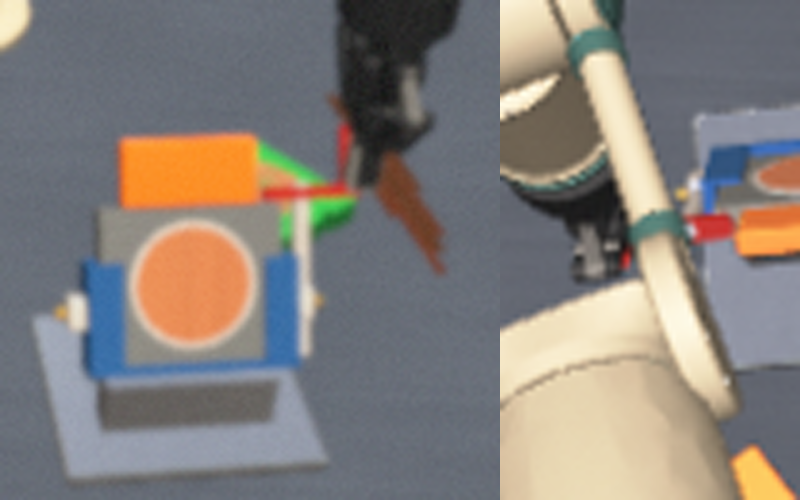

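```bash
python3 -c "
from h import *
p=manip.get_state()['position']
for n,o in(('scene',(330,140,500/130)),('top',(200,160,5))):
  q=proj(n,[p-[0,0,.008],p+[0,0,.03],W(DOCK,post(0)),W(DOCK,post(0,0,.02))]);print(n,q.round(1).tolist(),((q-o[:2])*o[2]).round(0).tolist())"
```

```text
scene [[423.2, 187.6], [425.7, 175.2], [420.3, 180.1], [420.2, 172.4]] [[358.0, 183.0], [368.0, 135.0], [347.0, 154.0], [347.0, 125.0]]
top [[223.6, 200.9], [221.1, 197.8], [223.9, 209.2], [223.0, 211.4]] [[118.0, 204.0], [106.0, 189.0], [120.0, 246.0], [115.0, 257.0]]
```

```bash
python3 -c "
from h import *
for i,th in enumerate([0,.2,.4,.6,.8,1.,1.15,1.3,1.42,1.5,1.57]):
    o=[.022*np.cos(th),.0175*np.sin(th),.003]
    print(th,row(W(DOCK,post(th)+o),7.4).tolist())"
```

```text
0 [-0.0006, -0.0053, -0.0012, 0.0009]
0.2 [0.003, -0.0131, 0.003, 0.0009]
0.4 [0.0046, -0.0217, 0.0071, 0.0009]
0.6 [0.0044, -0.0308, 0.0109, 0.0009]
0.8 [0.0023, -0.04, 0.0141, 0.0009]
1.0 [-0.0016, -0.0488, 0.0168, 0.0009]
1.15 [-0.0056, -0.0551, 0.0184, 0.0009]
1.3 [-0.0105, -0.0608, 0.0195, 0.0009]
1.42 [-0.0149, -0.065, 0.02, 0.0009]
1.5 [-0.0181, -0.0675, 0.0202, 0.0009]
1.57 [-0.021, -0.0695, 0.0203, 0.0009]
```

Request:
move_arm([
  [[0,-0.006,0,0,1],[0.003,-0.014,0.004,0,1],[0.005,-0.023,0.008,0,1],[0.005,-0.032,0.012,0,1],[0.003,-0.041,0.015,0,1],[-0.001,-0.05,0.018,0,1],[-0.005,-0.056,0.019,0,1],[-0.01,-0.062,0.02,0,1],[-0.015,-0.066,0.021,0,1],[-0.018,-0.069,0.021,0,1],[-0.021,-0.071,0.021,0,1],[-0.021,-0.071,0.021,0,1]],
])

```text
clock: 2.9
position: [0.4819, 0.289, 0.1634]
ee_rot: [-0.0, 0.66, 0.751, -0.0]
contact_force: [-0.0, -0.4, 0.2]
width: 0.0002
gripper_force: 0.0
```

```bash
python3 -c "
from h import *
s=manip.get_state();print(s['position'],s['contact_force'], (Rz(-7.4)@(s['position']-DOCK[0])).round(4), post(1.57))
a=cv2.resize(manip.get_image('scene')[140:270,330:460],(500,500),interpolation=2);b=cv2.resize(manip.get_image('top')[160:260,200:260],(300,500),interpolation=2)
cv2.imwrite('pics/c3.png',np.hstack([a,b])[:,:,::-1])"
```

```text
[0.48187967 0.2889892  0.16340974] [-0.00345433 -0.37075349  0.19888026] [-0.0665  0.0943  0.1634] [-0.06694399  0.07802708  0.15991001]
```

View pics/c3.png

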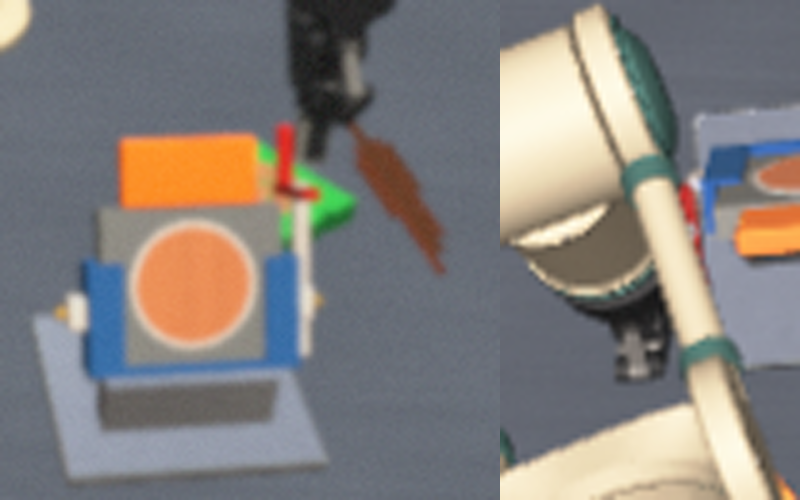

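The tab has turned: the post is now at scene (404,173)-(405,189), on the robot's side of the pivot. Next I'll back off, go up over the grip, and compare the angle with the model.

```bash
python3 -c "
from h import *
for th in(1.3,1.4,1.5,1.57,1.65): print(th,proj('scene',[W(DOCK,post(th,0,.02)),W(DOCK,post(th,0,-.02))]).round(1).tolist())
print(row(W(DOCK,[-.037,0,.26]),7.4),row(W(DOCK,[-.037,0,.171]),7.4))"
```

```text
1.3 [[407.1, 172.2], [407.3, 187.1]]
1.4 [[405.8, 172.2], [406.0, 187.1]]
1.5 [[404.6, 172.3], [404.7, 187.2]]
1.57 [[403.7, 172.3], [403.9, 187.2]]
1.65 [[402.7, 172.3], [402.9, 187.3]]
[-0.1182  0.0365 -0.1207  0.    ] [-0.1181  0.0366 -0.0094  0.    ]
```

Request:
move_arm([
  [[0.015,0,0,0,1],[0.025,0,0,0,1],[0.025,0,-0.05,0,1],[0.025,0,-0.11,0,1],[0,0.02,-0.121,0,0],[-0.05,0.037,-0.121,0,-1],[-0.1,0.037,-0.121,0,-1],[-0.118,0.037,-0.121,0,-1],[-0.118,0.037,-0.121,0,-1],[-0.118,0.037,-0.121,0,-1]],
], squeeze=45)

```text
clock: 4.0
position: [0.5236, 0.2009, 0.2602]
ee_rot: [-0.001, 0.66, 0.751, 0.0]
contact_force: [-0.6, 0.2, -0.3]
width: 0.0848
gripper_force: 0.0
```

```bash
python3 -c "
from h import *
s=manip.get_state();print(s['position'],s['width'])
print(row(W(DOCK,[-.037,0,.171]),7.4))
im=manip.get_image('scene');h=hsv(im);m=((h[...,0]<4)|(h[...,0]>175))&(h[...,1]>160)&(h[...,2]>90)
for r in range(170,194):print(r,''.join('#' if m[r,c] else '.' for c in range(396,424)))"
```

```text
[0.52361999 0.20091882 0.26021948] 0.0847787396850432
[-0.0022 -0.0006  0.1115  0.    ]
170 ............................
171 ............................
172 ............................
173 .......##...................
174 ......####..................
175 ......####..................
176 ......####..................
177 ......####..................
178 .......###..................
179 .......###..................
180 .......###..................
181 ........##..................
182 .......##...................
183 .......##...................
184 .......##...................
185 .......##...................
186 .......##...................
187 .......##...................
188 .......##...................
189 ........##..................
190 ............##..............
191 ............................
192 ............................
193 ............................
```

The tab post is at column ~403.7, which matches 1.57 rad. Next I'll go down over the grip and close.

Request:
move_arm([
  [[-0.002,0,0.04,0,-1],[-0.002,0,0.08,0,-1],[-0.002,0,0.1,0,-1],[-0.002,0,0.111,0,-1],[-0.002,0,0.111,0,0],[-0.002,0,0.111,0,0.2],[-0.002,0,0.111,0,0.4],[-0.002,0,0.111,0,1],[-0.002,0,0.111,0,1],[-0.002,0,0.111,0,1]],
], squeeze=45)

```text
clock: 5.05
position: [0.5265, 0.1987, 0.1749]
ee_rot: [0.002, 0.66, 0.751, 0.003]
contact_force: [-1.5, -0.3, 10.0]
width: 0.0266
gripper_force: 40.0
```

Request:
move_arm([
  [[0,-0.0015,-0.003,0,1],[0,-0.003,-0.0055,0,1],[0,-0.005,-0.0085,0,1],[0,-0.0065,-0.011,0,1],[0,-0.0065,-0.011,0,1]],
])

```text
clock: 5.55
position: [0.5256, 0.1982, 0.1789]
ee_rot: [0.004, 0.66, 0.751, 0.005]
contact_force: [14.3, 2.2, -19.6]
width: 0.026
gripper_force: 43.6
```

Request:
move_arm([
  [[0,0,0,0,1],[0,-0.0015,-0.003,0,1],[0,-0.003,-0.0055,0,1],[0,-0.005,-0.0085,0,1],[0,-0.0065,-0.011,0,1]],
], squeeze=60)

```text
clock: 6.05
position: [0.5219, 0.1976, 0.1873]
ee_rot: [0.005, 0.66, 0.751, 0.006]
contact_force: [15.5, 2.5, -19.3]
width: 0.0243
gripper_force: 56.3
```

```bash
cat >> h.py <<'E'
def disc(im):
    h=hsv(im);m=(h[...,0]>=3)&(h[...,0]<16)&(h[...,1]>90)&(h[...,1]<190)&(h[...,2]>150)
    m[:150]=0;m[260:]=0;m[:,330:][:,90:]=0;m[:,:340]=0
    b=max(blobs(m),key=lambda b:b[0]);return b[:3]
def discA(a): return proj('scene',[W(DOCK,SEAT+A*(a+.0525)+XP*.01)])
E
python3 -c "
from h import *
print(disc(cv2.imread('pics/scene0.png')[:,:,::-1].copy()));print(disc(manip.get_image('scene')))
print(discA(0),discA(.01),discA(.02))"
```

```text
(np.int32(690), [379.8, 213.6], [366, 199, 29, 30])
(np.int32(695), [379.9, 209.4], [365, 195, 30, 30])
[[379.93890234 213.93137353]] [[379.88313084 210.07180073]] [[379.82604247 206.20378623]]
```

The disc moved up about 11 mm along the axis, so the detents are free. I'll keep pulling.

Request:
move_arm([
  [[0,-0.005,-0.0085,0,1],[0,-0.01,-0.0173,0,1],[0,-0.015,-0.026,0,1],[0,-0.02,-0.0346,0,1],[0,-0.024,-0.0416,0,1],[0,-0.028,-0.0485,0,1],[0,-0.028,-0.0485,0,1]],
])

```text
clock: 6.8
position: [0.4982, 0.1948, 0.2309]
ee_rot: [0.005, 0.66, 0.751, 0.007]
contact_force: [8.0, 1.4, 1.8]
width: 0.0244
gripper_force: 57.4
```

```bash
python3 -c "
from h import *
im=manip.get_image('scene');print(disc(im),discA(.055));print((Rz(-7.4)@(manip.get_state()['position']-DOCK[0])).round(4))
a=cv2.resize(im[110:270,310:470],(500,500),interpolation=2)
cv2.imwrite('pics/c4.png',a[:,:,::-1])"
```

```text
(np.int32(712), [379.8, 189.8], [365, 175, 30, 30]) [[379.61580604 192.60216562]]
[-0.0625 -0.0012  0.2309]
```

View pics/c4.png

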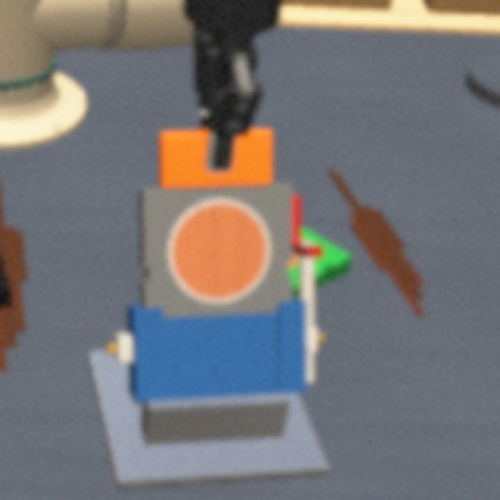

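The view shows the cassette held by its grip and about 60 mm out of the dock, with the disc at (380,190). I'll take it the rest of the way out and up.

Request:
move_arm([
  [[0,-0.004,-0.008,0,1],[0,-0.008,-0.016,0,1],[0,-0.012,-0.024,0,1],[0,-0.015,-0.034,0,1],[0,-0.018,-0.044,0,1],[0,-0.02,-0.06,0,1],[0,-0.02,-0.08,0,1],[0,-0.02,-0.1,0,1],[0,-0.02,-0.12,0,1],[0,-0.02,-0.12,0,1]],
])

```text
clock: 7.85
position: [0.4769, 0.1922, 0.3269]
ee_rot: [0.002, 0.66, 0.751, 0.003]
contact_force: [0.1, -0.3, -4.6]
width: 0.0147
gripper_force: 60.2
```

```bash
python3 -c "
from h import *
im=manip.get_image('scene');im2=manip.get_image('top');
a=cv2.resize(im[60:260,290:490],(400,400),interpolation=2);b=cv2.resize(im2[140:280,200:340],(400,400),interpolation=2)
cv2.imwrite('pics/c5.png',np.hstack([a,b])[:,:,::-1]);s=manip.get_state();print(s['width'],s['moment'],s['position'])"
```

```text
0.01447772878759279 [-0.00384922  0.02797587  0.00183611] [0.47557296 0.19188092 0.32413379]
```

View pics/c5.png

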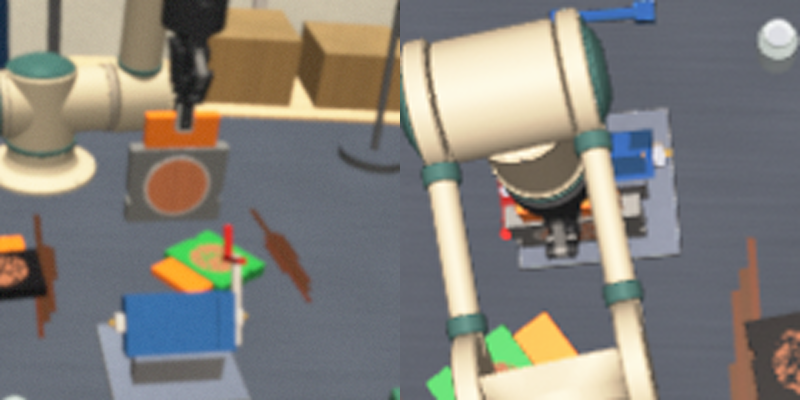

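The cassette hangs vertically and clear of the dock, with its bottom edge at scene (352..399,169). The tab is still aside. I'll work out the in-hand pose.

```bash
python3 -c "
from h import *
p=manip.get_state()['position'];print(p)
im=manip.get_image('scene')
n=Rz(7.4)@[1,0,0];c,d=ray('scene',[(352.5,169.5),(399,169.5),(355,131.5),(404,135),(362.5,115.5),(399,118)])
s=((p+.010*n-c)@n)/(d@n);X=c+d*s[:,None]
print(((X-p)@Rz(7.4)*1000).round(1))
h=hsv(im);H,S,V=[h[...,i].astype(int) for i in range(3)]
m=(H>=5)&(H<17)&(S>190)&(V>120);m[:110]=0;m[140:]=0;m[:,:350]=0;m[:,410:]=0
for r in range(112,140):print(r,''.join('#' if m[r,c] else '.' for c in range(352,412)))
for r in range(130,176,3): print(r,''.join('#' if S[r,c]<45 and 60<V[r,c] and H[r,c]<90 or 0 else '.' for c in range(340,416)))
"
```

```text
[0.47557296 0.19188092 0.32413379]
[[  10.   -61.3 -131.7]
 [  10.    64.3 -136.5]
 [  10.   -62.8  -21.9]
 [  10.    63.2  -34.5]
 [  10.   -47.6   20.4]
 [  10.    43.9   12.2]]
112 ............................................................
113 ............................................................
114 ............................................................
115 ............................................................
116 ............................................................
117 ...........######......##...................................
118 ...........##...........#...........####.######.............
119 ...........##############...........###########.............
120 ...........#############............##########..............
121 ...........#############...........###########..............
122 ...........#############............##########..............
123 ...........#############............##########..............
124 ...........#############...........###########..............
125 ...........#############...........###########..............
126 ......
[... 1495 characters left out ...]
...............................######...............
154 .............#########................................#######...............
157 ..............########...............................######.................
160 ............###########.............................#######.................
163 ............############.........................##########.................
166 ............################.................#############..................
169 ............#############################################...................
172 ............................................................................
175 ............................................................................
```

```bash
python3 -c "
from h import *
print(W(RACK,[.0288,0,.3]),row(W(RACK,[.0288,0,.30]),12.9))"
```

```text
[ 0.61577312 -0.1930704   0.3       ] [-0.4997  0.1123  0.0292 -0.0458]
```

Request:
move_arm([
  [[-0.02,0.004,0,0,1],[-0.06,0.013,0,-0.01,1],[-0.11,0.025,0,-0.02,1],[-0.16,0.036,0,-0.03,1],[-0.21,0.047,0,-0.046,1],[-0.26,0.058,0,-0.046,1],[-0.31,0.07,0,-0.046,1],[-0.36,0.081,0,-0.046,1],[-0.41,0.092,0.01,-0.046,1],[-0.46,0.103,0.02,-0.046,1],[-0.49,0.11,0.027,-0.046,1],[-0.5,0.112,0.029,-0.046,1]],
], squeeze=70)

```text
clock: 9.2
position: [0.616, -0.1956, 0.2978]
ee_rot: [-0.002, 0.624, 0.781, -0.001]
contact_force: [-0.5, -0.1, -3.9]
width: 0.0144
gripper_force: 71.5
```

Request:
move_arm([
  [[0,0,0,0,1],[0,0,0,0,1],[0,0,0,0,1]],
])

```text
clock: 9.5
position: [0.6157, -0.1914, 0.3014]
ee_rot: [-0.0, 0.622, 0.783, 0.0]
contact_force: [0.1, -0.4, -3.8]
width: 0.0144
gripper_force: 71.5
```

```bash
python3 -c "
from h import *
s=manip.get_state();p=s['position'];print(p,s['width'],s['ee_rot'],s['contact_force'])
print(row(W(RACK,[.0288,0,.23]),12.9))
im=manip.get_image('scene');im2=manip.get_image('top')
a=cv2.resize(im[110:290,150:330],(400,400),interpolation=2);b=cv2.resize(im2[120:260,320:460],(400,400),interpolation=2)
cv2.imwrite('pics/c6.png',np.hstack([a,b])[:,:,::-1])
V=[p+Rz(12.9)@[.01,y,z] for y,z in((-.062,-.134),(.062,-.134),(-.062,-.029),(.062,-.029))]
print(((proj('scene',V)-[150,110])*400/180).round(0).tolist())
"
```

```text
[ 0.61573533 -0.19143737  0.30137525] 0.014385903011391199 [-4.19272816e-05  6.22360254e-01  7.82730788e-01  4.75855821e-04] [ 0.11912839 -0.36614562 -3.84806676]
[-0.0021 -0.0005  0.0892  0.001 ]
[[96.0, 213.0], [212.0, 201.0], [80.0, 129.0], [204.0, 118.0]]
```

View pics/c6.png

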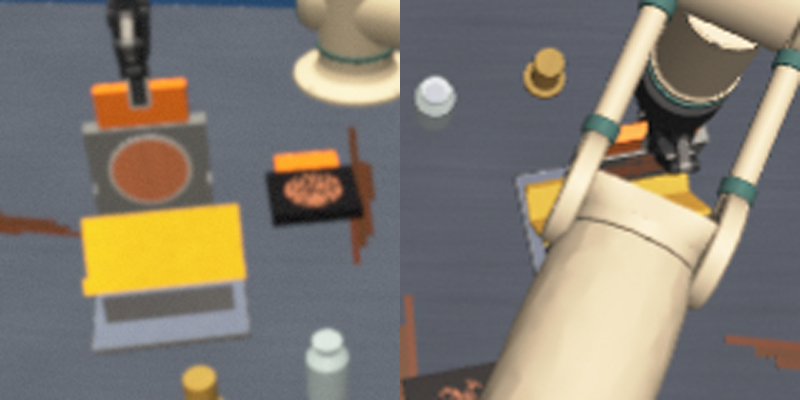

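The scene crop shows the cassette upright and level above the rack, with its top corners at (83,128) and (206,113) in the crop. I'll lower it onto the ledge.

Request:
move_arm([
  [[-0.004,0,0.03,0.001,1],[-0.004,0,0.07,0.001,1],[-0.004,0,0.095,0.001,1],[-0.004,0,0.108,0.001,1],[-0.004,0,0.114,0.001,1],[-0.004,0,0.118,0.001,1],[-0.004,0,0.122,0.001,1],[-0.004,0,0.122,0.001,1]],
])

```text
clock: 10.4
position: [0.617, -0.1965, 0.2037]
ee_rot: [0.001, 0.624, 0.782, 0.0]
contact_force: [0.6, -0.1, -4.3]
width: 0.0144
gripper_force: 71.5
```

Request:
move_arm([
  [[0,0,0.002,0,1],[0,0,0.004,0,1],[0,0,0.006,0,1],[0,0,0.008,0,1]],
])

```text
clock: 10.8
position: [0.6178, -0.1967, 0.2032]
ee_rot: [0.003, 0.624, 0.782, 0.001]
contact_force: [-5.6, 3.6, 24.3]
width: 0.0146
gripper_force: 75.8
```

Request:
move_arm([
  [[0,0,-0.005,0,1],[0,0,-0.005,0,0.6],[0,0,-0.005,0,0.5],[0,-0.003,-0.005,0,0.4],[0,-0.008,-0.003,0,0.3],[0,-0.014,-0.001,0,0.25],[0,-0.02,0.002,0,0.2],[0,-0.026,0.004,0,0.2],[0,-0.032,0.006,0,0.2],[0,-0.038,0.008,0,0.2],[0,-0.044,0.01,0,0.2],[0,-0.044,0.01,0,0.2]],
], squeeze=20)

```text
clock: 12.0
position: [0.5814, -0.2043, 0.1883]
ee_rot: [-0.001, 0.624, 0.781, -0.0]
contact_force: [-0.0, -0.3, -0.2]
width: 0.034
gripper_force: 0.4
```

```bash
python3 -c "
from h import *
im=manip.get_image('scene');im2=manip.get_image('top');s=manip.get_state();print(s['position'],s['width'],s['contact_force'],(Rz(-12.9)@(s['position']-RACK[0])).round(4))
a=cv2.resize(im[110:290,150:330],(400,400),interpolation=2);b=cv2.resize(im2[120:260,320:460],(400,400),interpolation=2)
cv2.imwrite('pics/c7.png',np.hstack([a,b])[:,:,::-1])"
```

```text
[ 0.58231188 -0.20417255  0.18873096] 0.03407773464636128 [-0.15284829 -0.86437012  0.1081566 ] [-0.0063 -0.0034  0.1887]
```

View pics/c7.png

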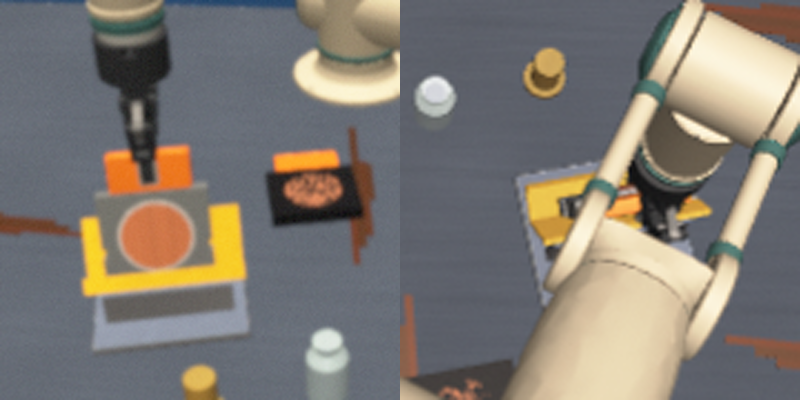

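Request:
move_arm([
  [[0,-0.005,0.001,0,0.2],[0,-0.01,0.002,0,0.2],[0,-0.015,0.002,0,0.15],[0,-0.02,0.002,0,0.1],[0,-0.025,0.002,0,0],[0,-0.03,0.002,0,0],[0,-0.035,0.002,0,0],[0,-0.038,0.002,0,-0.5],[0,-0.038,0,0,-1],[0,-0.038,-0.03,0,-1],[0,-0.038,-0.09,0,-1],[0,-0.038,-0.15,0,-1]],
])

```text
clock: 13.3
position: [0.5525, -0.2107, 0.3094]
ee_rot: [-0.001, 0.624, 0.782, -0.0]
contact_force: [1.0, -0.6, 0.7]
width: 0.0852
gripper_force: 0.0
```

```bash
cat >> h.py <<'E'
def gripmask(im):
    h=hsv(im);H,S,V=[h[...,i].astype(int) for i in range(3)]
    m=(H>=5)&(H<17)&(S>170)&(V>120);m[:165]=0;m[205:]=0;m[:,:185]=0;m[:,250:]=0
    return max(blobs(m),key=lambda b:b[0])
def bar(y): return [W(RACK,SEAT+A*a+XP*x+[0,y+s,0]) for a in(.105,.15) for s in(-.046,.046) for x in(-.008,.008)]
E
python3 -c "
from h import *
s=manip.get_state();print(s['clock'],s['position'],s['width'],s['contact_force'])
im=manip.get_image('scene');cv2.imwrite('pics/s8.png',im[:,:,::-1])
b=gripmask(im);print(b[:3]);ys,xs=np.nonzero(b[3]);print(cv2.minAreaRect(np.c_[xs,ys].astype(np.float32)))
for y in(-.005,0,.005):
  q=proj('scene',bar(y));print(y,q.min(0).round(1),q.max(0).round(1),cv2.minAreaRect(q.astype(np.float32)), proj('scene',[W(RACK,SEAT+A*.0525+XP*.01+[0,y,0])]).round(1))
h=hsv(im);H,S,V=[h[...,i].astype(int) for i in range(3)]
m=(H>=3)&(H<16)&(S>90)&(S<190)&(V>130);m[:190]=0;m[240:]=0;m[:,:195]=0;m[:,245:]=0
print([b[:3] for b in blobs(m)])
"
```

```text
13.3 [ 0.55253537 -0.21065799  0.30940394] 0.08523192773206967 [ 0.9555812  -0.57550944  0.65086824]
(np.int32(615), [217.1, 185.0], [199, 176, 37, 20])
((217.18878173828125, 184.98202514648438), (17.065637588500977, 36.21707534790039), 84.5596694946289)
-0.005 [197.  174.9] [235.9 196.4] ((216.49371337890625, 185.54202270507812), (18.213376998901367, 37.42770767211914), 84.56558227539062) [[219.6 215.3]]
0 [199.1 174.7] [237.9 196.2] ((218.48521423339844, 185.357421875), (18.20380210876465, 37.356876373291016), 84.56749725341797) [[221.6 215.1]]
0.005 [201.1 174.6] [239.8 196. ] ((220.47499084472656, 185.17306518554688), (18.19414520263672, 37.28547668457031), 84.56941223144531) [[223.6 214.8]]
[(np.int32(73), [216.8, 193.5], [199, 190, 38, 7]), (np.int32(732), [220.0, 214.7], [205, 200, 31, 30])]
```

It stands on the ledge, square (84.56° measured and predicted), but sits about 3.5–4 mm to the −y side. I'll nudge it across with closed fingertips against its side edge.

```bash
python3 -c "
from h import *
for y,z in((-.095,.27),(-.095,.142),(-.073,.142)): print(row(W(RACK,[-.008,y,z]),12.9))"
```

```text
[-0.1111  0.0315  0.0632 -0.0007]
[-0.1095  0.0295  0.2231 -0.0007]
[-0.082   0.0295  0.2229 -0.0007]
```

Request:
move_arm([
  [[-0.05,0.015,0,0,1],[-0.11,0.03,0,0,1],[-0.11,0.03,0.05,0,1],[-0.11,0.03,0.1,0,1],[-0.11,0.03,0.13,0,1],[-0.11,0.03,0.13,0,1],[-0.11,0.03,0.13,0,1]],
])

```text
clock: 14.05
position: [0.5961, -0.2916, 0.2051]
ee_rot: [0.0, 0.624, 0.782, 0.0]
contact_force: [-0.4, -0.4, 0.4]
width: 0.0001
gripper_force: 0.0
```

```bash
python3 -c "
from h import *
s=manip.get_state();print(s['width'],s['position'],s['contact_force'])
for y,z in((-.095,.142),(-.078,.142),(-.073,.142)): print(row(W(RACK,[-.008,y,z]),12.9))"
```

```text
5.704338713559607e-05 [ 0.59614137 -0.29156614  0.20505833] [-0.43199417 -0.42944341  0.39124679]
[-0.0042  0.0054  0.0788 -0.0007]
[ 0.0171  0.0053  0.0788 -0.0007]
[ 0.0233  0.0053  0.0788 -0.0007]
```

Request:
move_arm([
  [[-0.004,0.005,0.04,0,1],[-0.004,0.005,0.07,0,1],[-0.004,0.005,0.079,0,1],[-0.004,0.005,0.079,0,1],[0.008,0.005,0.079,0,1],[0.016,0.005,0.079,0,1],[0.019,0.005,0.079,0,1],[0.021,0.005,0.079,0,1],[0.023,0.005,0.079,0,1],[0.023,0.005,0.079,0,1],[0.023,0.005,0.079,0,1]],
])

```text
clock: 15.15
position: [0.5968, -0.275, 0.1434]
ee_rot: [0.003, 0.624, 0.782, -0.001]
contact_force: [0.2, -5.3, 3.9]
width: -0.0001
gripper_force: 2.5
```

```bash
cat > m.py <<'E'
from h import *
s=manip.get_state();print(s['position'],s['contact_force'],(Rz(-12.9)@(s['position']-RACK[0])).round(4))
im=manip.get_image('scene')
b=gripmask(im);ys,xs=np.nonzero(b[3]);print(b[:2],cv2.minAreaRect(np.c_[xs,ys].astype(np.float32)))
h=hsv(im);H,S,V=[h[...,i].astype(int) for i in range(3)]
m=(H>=3)&(H<16)&(S>90)&(S<190)&(V>130);m[:190]=0;m[240:]=0;m[:,:195]=0;m[:,245:]=0
print([b[:3] for b in blobs(m)])
E
python3 m.py
```

```text
[ 0.59677987 -0.27499874  0.14339023] [ 0.21922228 -5.32868192  3.86828332] [-0.008  -0.0756  0.1434]
(np.int32(616), [217.5, 185.0]) ((217.5352783203125, 184.95880126953125), (17.026622772216797, 36.50753402709961), 85.60128784179688)
[(np.int32(75), [217.3, 193.4], [199, 190, 39, 7]), (np.int32(725), [220.4, 214.6], [205, 200, 31, 30])]
```

Request:
move_arm([
  [[0.0015,0,0,0,1],[0.003,0,0,0,1],[0.0045,0,0,0,1],[0.0045,0,0,0,1],[0.0045,0,0,0,1]],
])

```text
clock: 15.7
position: [0.5961, -0.2719, 0.1434]
ee_rot: [0.004, 0.624, 0.782, -0.001]
contact_force: [0.2, -5.7, 4.3]
width: 0.0002
gripper_force: 2.9
```

```bash
python3 m.py
```

```text
[ 0.59609665 -0.27192624  0.14340035] [ 0.248969   -5.67432404  4.29782931] [-0.008  -0.0725  0.1434]
(np.int32(613), [218.7, 184.9]) ((218.62295532226562, 184.85247802734375), (17.020719528198242, 36.21429443359375), 84.80557250976562)
[(np.int32(69), [219.1, 193.3], [200, 190, 39, 6]), (np.int32(726), [221.6, 214.5], [207, 200, 30, 30])]
```

Centred now: the grip is at 218.6 and the disc at 221.6, against targets of 218.5 and 221.6. I'll back off and check.

Request:
move_arm([
  [[-0.01,0,0,0,1],[-0.03,0,0,0,1],[-0.04,0,-0.04,0,1],[-0.04,0,-0.1,0,1],[-0.04,-0.03,-0.16,0,1],[-0.04,-0.08,-0.2,0,1],[-0.04,-0.14,-0.2,0,1],[-0.04,-0.2,-0.2,0,1],[-0.04,-0.25,-0.2,0,1],[-0.04,-0.25,-0.2,0,1],[-0.04,-0.25,-0.2,0,1]],
])

```text
clock: 16.85
position: [0.4065, -0.3452, 0.3016]
ee_rot: [0.0, 0.625, 0.781, 0.001]
contact_force: [0.1, -0.2, 0.5]
width: 0.0
gripper_force: 0.0
```

```bash
python3 m.py; python3 -c "
from h import *
im=manip.get_image('scene');b=manip.get_image('top')
for n,y in(('top',0),('top',.004)): q=proj(n,bar(y));print(q.min(0).round(1),q.max(0).round(1))
a=cv2.resize(im[150:310,170:430],(780,480),interpolation=2);cv2.imwrite('pics/c9.png',cv2.vconcat([a])[:,:,::-1])
cv2.imwrite('pics/c9.png',np.hstack([cv2.resize(im[150:310,170:430],(480,295),interpolation=2),cv2.resize(b[120:260,340:460],(253,295),interpolation=2)])[:,:,::-1])"
```

```text
[ 0.40645211 -0.34524837  0.3016283 ] [ 0.08498167 -0.19913866  0.46500847] [-0.2092 -0.1016  0.3016]
(np.int32(612), [218.8, 184.9]) ((218.74383544921875, 184.81011962890625), (17.018232345581055, 36.12226486206055), 84.5596694946289)
[(np.int32(70), [219.1, 193.3], [200, 190, 39, 6]), (np.int32(726), [221.6, 214.5], [207, 200, 30, 30])]
[386.2 192.2] [421.9 207.7]
[384.9 192.4] [420.6 208. ]
```

View pics/c9.png

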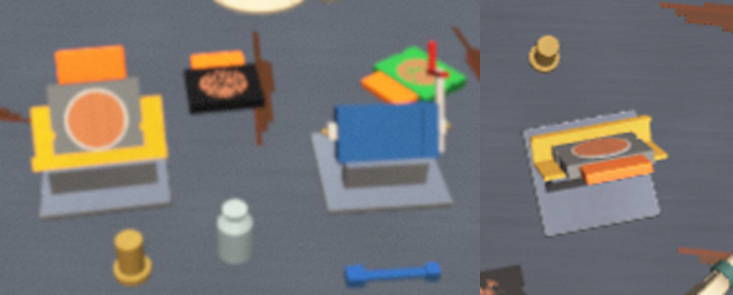

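The final view shows the cassette centred, square and leaning in the rack, the tab turned aside, and the vial, plug and stem untouched. I'll hand it in.

```bash
python3 -c "
from rig import manip
print(manip.sign_off())"
```

```text
the job is handed in; nothing more can be done
None
```

The cassette is in the yellow rack, centred, square and leaning back with its grip up; the tab is at about 1.57 rad, nothing else was touched, and the job was handed in at about 17 s.

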